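# Lock a tube rack into its dock with the gated clamp knob

## Task

Lock the orange tube rack into its dock: with your fingertips, push the red knob along its L-shaped slot towards the rack as far as the corner, then push it sideways along the short leg to its very end and leave it there. Only push the knob: do not grip it, pull it up or force it, and leave the racks and the other things on the bench where they are.

Things in the scene. Friction and masses are not known exactly. Their poses are not given: they have to be found in the camera images.
- dock: fixed dock: grey base 280 x 190 x 12 mm; on it a white gate housing (x = -130 to -2, y = -70 to 70 mm, top z = 41 mm) with a black L-shaped slot 16 mm wide, and beyond it the nest with the orange rack, centre x = 87.5 mm. Origin on the bench; x runs from housing to rack, y to the left. Slot centreline: (-95, -20) mm along +x to the corner (-35, -20), then along +y to (-35, 25)
- knob_top (a point): centre of the top of the red knob, an upright cylinder 26 mm in diameter, z = 45.5 to 95.5 mm, on a steel disc just above the white plate. Its 10 mm pin has 3 mm of play each side in the slot, so it turns the corner only in the last 3 mm of the first leg. Only the flat plate lies within 45 mm of it. It slides with 2 to 4 N of friction, without spring, and stays where it is left
- slot_corner (a point): point on the top of the white plate (z = 41 mm) at the corner of the slot; the knob's axis stands over it at the end of the first leg
- slot_end (a point): point on the top of the white plate (z = 41 mm) at the end of the short leg, 45 mm from the corner, over which the knob's axis must finally stand
- clamp (a joint): travel of the knob (and of the black clamp tongue with the yellow edge that it carries) along the first leg, the dock's +x, in m: 0 at the near end, 0.060 at the corner (end stop); starts between 0 and 0.020
- follower (a joint): travel of the knob along the short leg, the dock's +y, in m: 0 in line with the first leg, 0.045 at the end (end stop)
- knob (a joint): lift of the red knob in m: 0 down, at most 0.012; a spring holds it down (8 N to start lifting); it is to stay down
- docked_rack: orange two-deck test-tube rack, 70 x 150 mm, 48 mm high (tops of the tubes 84 mm), loose; origin under its centre, long side along its y, standing in the dock's nest on the base plate; the clamp tongue slides over its foot
- spare_rack: second orange two-deck test-tube rack, 70 x 150 mm, 48 mm high (tops of the tubes 84 mm), loose; origin under its centre, long side along its y, on the bench to the left (+y) of the dock
- white_rack: white two-deck test-tube rack, 70 x 150 mm, 48 mm high (tops of the tubes 84 mm), loose; origin under its centre, long side along its y, on the bench to the right (-y) of the dock
- jar: specimen jar with yellow lid, 52 mm diameter, 65 mm high, loose; origin under its centre
- marker: white marker pen with purple cap, lying, 120 mm long, 13 mm thick, loose; origin under the middle of its white barrel
- vial: small amber vial with white cap, 23 mm diameter, 48 mm high, loose; origin under its centre
- cap_tray: blue open tray 90 x 120 mm, 30 mm high, loose; origin under its centre
Not all that is in view belongs to the job. Leave any yellow look-alike of the docked_rack alone.

How it is judged:
By the outcome, as a careful person would: the job done as asked, in the order asked, and still so for the second after the job is handed in, with the robot touching nothing.
It also fails if it takes over 40 s, if anything falls off the work surface, if the arm or the gripper's body presses on something with over 40 N, if the wrist force passes 120 N, or if a joint passes its speed limit or range.

## Robot

A 6-joint arm with a two-finger parallel gripper is mounted at the origin on the work surface. World frame = base frame: x ahead of the robot, y to its left, z up, the work surface at z = 0. Lengths are in m, angles in degrees, forces in N, time in s.
With the tool pointing down it reaches from about 0.425 to 0.925 m from the base axis. Payload 12.5 kg.
Tool frame: the origin (TCP) lies between the finger pads; the fingertips stand ahead of it and the grasp point (between the pads) is the TCP (env.nose_length is the z of the fingertips in the tool frame, in m); z points along the fingers, y is the line along which they close (so a half turn about z gives the same grasp; the last joint's range is limited). The gripper opens to 85 mm and grips with 20 to 120 N. Pads are 22 mm wide; open, the fingers measure 114 mm over their backs; the gripper's body (76 mm by 85 mm) begins 54 mm behind the grasp point. The pads swing forward as they close: fully open they stand 13 mm farther back than shut.
Start: joints at [-79.446, 28.126, 89.318, -0, 62.55, -6.05], TCP at [0.179, -0.599, 0.25] pointing down, gripper open.
Joint ranges: [-177.58, 177.58], [-47.91, 125.51], [2.72, 160], [-65.01, 245.01], [3.68, 167.84], [-153.87, 153.87]. Speed limits (degrees/s): [127.2, 127.2, 159.86, 180, 180, 180].

## Interface

Orientations are given as a 3x3 rotation matrix whose columns are the frame's x, y, z axes.
In Python, from bench import env gives the robot as it stands.
- The arm moves only by the shell command python3 -m handwheel 'ROWS'. ROWS is a JSON object whose key "segments" holds a list of rows, 1 to 20 of them, each of 7 numbers: the finger opening in m, then dx, dy, dz in shares of 1000 mm (1.0 is 1000 mm), then a rotation vector rx, ry, rz in a scale on which 1.0 is 120 degrees; each row is the pose to reach, as a shift and turn from the pose commanded when the command began, along the tool's axes at that moment; what a row does not reach only later rows make up. A row lasts 1/8 s, in which the tool goes at most 0.0625 m and 10.7 degrees, less where a joint would pass 70% of its speed; a pose out of reach is approached as far as the arm can. The fingers move at their own pace and stop on an object; the grip force is fixed at half the most. Time passes only in rows, so rows that do not move let the fingers close. It prints the time, the measured TCP pose, the force, the opening and the grip force at its end. Shift and turn numbers lie between -1 and 1, and a call with a number outside is refused. Input that does not fit is refused with a message, and nothing moves.
- env.read_state(): the state, without advancing time (a new reading comes with each control period).
- env.grab_frame(name): name is "scene" or "top" or "wrist"; returns a dict with "color" (480x640x3 uint8, red, green, blue), "fx", "fy", "cx", "cy" (pixels), "distortion" ([k1, k2, p1, p2, k3] as OpenCV has them; the pictures are not rectified), "position" and "rotation" of the camera in the world. Camera axes: x right, y down, z forward; pixel columns grow to the right and rows downward; lengths in m; the calibration is good to about 2 mm. A picture is of the moment at which its call begins. There is no depth.
- env.hand_in(): hands the job in; it is judged then, once.
The state is a dict: "time": time; "joint_pos": joint angles; "joint_vel": joint speeds; "joint_efforts": joint torques, N m; "ee_pos": TCP position; "tool_rot": TCP orientation; "force": force on the tool from outside, world axes, zero at the start; "moment": the same for the moment, N m; "opening": finger opening in m; "gripper_force": force on a finger pad.
Only numpy, scipy, OpenCV 4.12 (cv2) and the standard library are available. Lean on these libraries where they do the work, as an engineer would, in place of code of your own. Each camera call takes 0.05 s, during which the arm holds its last target. There are 200 camera calls.

## Working session

There is one attempt and no reset: what is moved stays moved. The work goes in short steps, Python scripts to look and compute and a shell command to move; the robot and the scene stay as the last step left them, time stands still between calls to the robot, and variables do not carry over. Pictures are saved under pics/ and viewed, at most 10 in all, crops included, and the job is handed in when it is done.

```bash
mkdir -p pics; python3 - <<'E'
from bench import env
import cv2,numpy as np,pickle
d={}
for n in ["scene","top","wrist"]:
    f=env.grab_frame(n);d[n]=f
    print(n,f["fx"],f["cx"],f["cy"],f["distortion"],np.round(f["position"],3),np.round(f["rotation"],3).tolist())
    cv2.imwrite(f"pics/{n}0.png",f["color"][...,::-1])
pickle.dump(d,open("f0.pkl","wb"))
s=env.read_state();print(s["time"],s["ee_pos"],s["tool_rot"],s["force"],s["opening"],env.nose_length)
E
```

```text
scene 528.2260140016972 309.3857377689326 244.60385726367565 [-0.14760183  0.          0.          0.          0.        ] [ 0.885 -0.399  0.844] [[0.837, 0.472, -0.276], [0.547, -0.713, 0.44], [0.011, -0.519, -0.855]]
top 510.42961837417766 320.26192188576266 244.2971208011468 [-0.0677374  0.         0.         0.         0.       ] [0.477 0.012 1.079] [[0.016, -0.99, 0.137], [-0.999, -0.02, -0.031], [0.033, -0.136, -0.99]]
wrist 375.22811286176676 314.1044675530767 238.64998224268803 [-0.045339  0.        0.        0.        0.      ] [ 0.251 -0.577  0.373] [[0.287, -0.916, -0.281], [-0.958, -0.274, -0.083], [-0.001, 0.293, -0.956]]
0.15 [ 0.17859652 -0.59879431  0.24988662] [[ 9.58301029e-01  2.85760593e-01 -1.47843312e-04]
 [ 2.85760620e-01 -9.58300726e-01  7.65915388e-04]
 [ 7.71900825e-05 -7.76225301e-04 -9.99999696e-01]] [ 0.87772171 -0.15061177 -0.49282813] 0.08542423429330795 0.019
```

View pics/scene0.png

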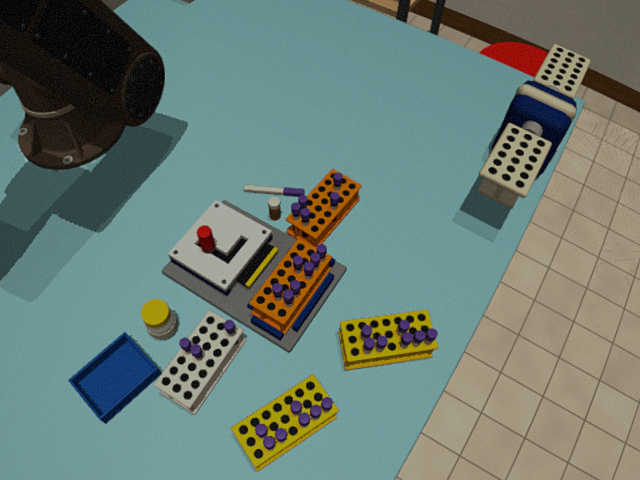

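View pics/top0.png

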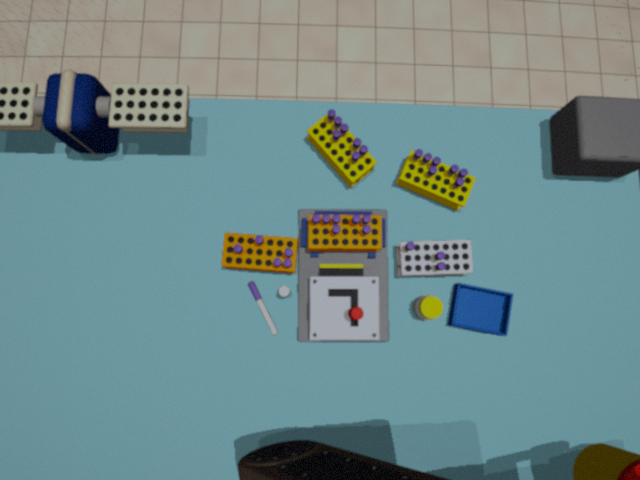

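Red things: the knob on the white housing (scene 205,238; top 356,313), a red stool seat (scene 510,55) and a red object at the bench edge (top 630,470). The knob is the one standing in the black L-slot. The slot corner is near top (355,293) and its end near (333,293).

```bash
cat > h.py <<'E'
import cv2,numpy as np
def ray(f,uv):
    K=np.array([[f["fx"],0,f["cx"]],[0,f["fy"],f["cy"]],[0,0,1]])
    p=cv2.undistortPoints(np.array(uv,float).reshape(-1,1,2),K,np.array(f["distortion"]))[:,0]
    return np.c_[p,np.ones(len(p))]@np.array(f["rotation"]).T
def onz(f,uv,z):
    r=ray(f,uv);c=np.array(f["position"]);return c+r*((z-c[2])/r[:,2])[:,None]
def tri(fs,uvs):
    A=np.zeros((3,3));b=np.zeros(3)
    for f,u in zip(fs,uvs):
        r=ray(f,[u])[0];r/=np.linalg.norm(r);P=np.eye(3)-np.outer(r,r);A+=P;b+=P@np.array(f["position"])
    x=np.linalg.solve(A,b);return x,[np.linalg.norm((np.eye(3)-np.outer(r,r)/(r@r))@(x-np.array(f["position"]))) for f,u in zip(fs,uvs) for r in ray(f,[u])]
def mask_red(f,box):
    h=cv2.cvtColor(f["color"],cv2.COLOR_RGB2HSV);m=(((h[...,0]<7)|(h[...,0]>172))&(h[...,1]>150)&(h[...,2]>60)).astype(np.uint8)
    o=np.zeros_like(m);x0,y0,x1,y1=box;o[y0:y1,x0:x1]=m[y0:y1,x0:x1];return o
E
python3 - <<'E'
from h import *
import pickle
d=pickle.load(open("f0.pkl","rb"))
for n,b in [("top",(335,295,375,335)),("scene",(180,210,230,265))]:
    f=d[n];m=mask_red(f,b);ys,xs=np.nonzero(m);print(n,xs.min(),xs.max(),ys.min(),ys.max(),m.sum())
    # plate mask -> rectangle corners
    h=cv2.cvtColor(f["color"],cv2.COLOR_RGB2HSV)
    w=((h[...,1]<45)&(h[...,2]>130)).astype(np.uint8);k=np.zeros_like(w)
    bx=(300,265,390,350) if n=="top" else (160,195,280,300)
    k[bx[1]:bx[3],bx[0]:bx[2]]=w[bx[1]:bx[3],bx[0]:bx[2]]
    c=max(cv2.findContours(k,cv2.RETR_EXTERNAL,cv2.CHAIN_APPROX_NONE)[0],key=cv2.contourArea)
    q=cv2.boxPoints(cv2.minAreaRect(c));print(q.round(1).tolist());print(onz(f,q,0.041).round(4).tolist())
    ap=cv2.approxPolyDP(cv2.convexHull(c),6,True)[:,0];print(ap.tolist());print(onz(f,ap,0.041).round(4).tolist())
a=d["top"]["color"][260:350,295:395];b=d["scene"]["color"][190:300,155:285]
g=np.zeros((600,800,3),np.uint8);A=cv2.resize(a,(400,360),interpolation=2);B=cv2.resize(b,(400,338),interpolation=2)
g[:360,:400]=A;g[:338,400:]=B
cv2.imwrite("pics/crop1.png",g[:360,:,::-1])
E
```

```text
top 349 362 306 320 136
[[310.0, 276.0], [380.0, 276.0], [380.0, 340.0], [310.0, 340.0]]
[[0.5551, -0.0, 0.041], [0.5576, -0.1432, 0.041], [0.4283, -0.1435, 0.041], [0.4265, -0.0024, 0.041]]
[[378, 276], [378, 340], [310, 340], [311, 276]]
[[0.5576, -0.1391, 0.041], [0.4283, -0.1394, 0.041], [0.4265, -0.0024, 0.041], [0.5551, -0.0021, 0.041]]
scene 197 213 226 251 299
[[167.3000030517578, 252.89999389648438], [218.60000610351562, 188.6999969482422], [271.1000061035156, 230.6999969482422], [219.8000030517578, 294.79998779296875]]
[[0.4247, -0.1396, 0.041], [0.4129, 0.023, 0.041], [0.5518, 0.0005, 0.041], [0.5537, -0.1524, 0.041]]
[[215, 200], [270, 230], [225, 288], [168, 253]]
[[0.4238, -0.0018, 0.041], [0.5493, 0.0006, 0.041], [0.5533, -0.1373, 0.041], [0.4259, -0.1391, 0.041]]
```

View pics/crop1.png

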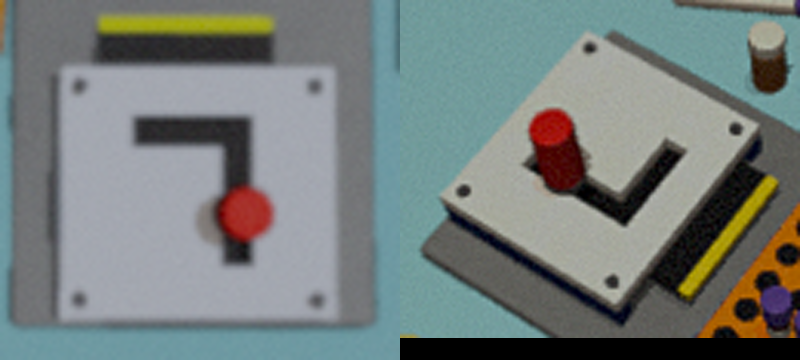

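The crop shows the red knob near the start of the long leg: its top disc is at top (356.1,312.9) and scene (204.2,230.6). The slot corner is at about top (353.9,292.3) and the end at about (331.5,292.3).

```bash
python3 - <<'E'
from h import *
import pickle
d=pickle.load(open("f0.pkl","rb"))
T,S=d["top"],d["scene"]
t=lambda x,y:[295+(x+.5)/4-.5,260+(y+.5)/4-.5]
s=lambda x,y:[155+(x-400+.5)/3.077-.5,190+(y+.5)/3.077-.5]
print("knobtop",tri([T,S],[t(246,213),s(552,126)]))
for n,a,b in [("outer corner",t(250,117),s(628,223)),("end outer",t(134,117),s(686,150)),("tongueR",t(272,17),s(684,297))]:
    print(n,tri([T,S],[a,b]),onz(T,[a],.041),onz(S,[b],.041))
print("start,corner,end",onz(T,[t(237,251),t(237,130.5),t(147.5,130.5)],.041).round(4))
print("holes T",onz(T,[t(78,86),t(315,86),t(317,300),t(78,300)],.041).round(4))
print("holes S",onz(S,[s(736,128),s(612,282),s(463,191),s(589,48)],.041).round(4))
E
```

```text
knobtop (array([ 0.48122905, -0.08945306,  0.09750179]), [np.float64(0.0007598729413795976), np.float64(0.0007598729413796556)])
outer corner (array([ 0.53028388, -0.09581284,  0.04655031]), [np.float64(1.9371250723938665e-05), np.float64(1.9371250723991713e-05)]) [[ 0.53055516 -0.09640765  0.041     ]] [[ 0.52782684 -0.09368733  0.041     ]]
end outer (array([ 0.52876995, -0.03765556,  0.04546772]), [np.float64(0.0007882771804829972), np.float64(0.0007882771804830446)]) [[ 0.52955362 -0.03731271  0.041     ]] [[ 0.52621405 -0.0361925   0.041     ]]
tongueR (array([ 0.58114406, -0.1097234 ,  0.03374342]), [np.float64(0.0021059193477138793), np.float64(0.002105919347713961)]) [[ 0.58188792 -0.107384    0.041     ]] [[ 0.58239488 -0.11379478  0.041     ]]
start,corner,end [[ 0.4629 -0.0903  0.041 ]
 [ 0.5236 -0.0898  0.041 ]
 [ 0.5228 -0.0443  0.041 ]]
holes T [[ 0.5448 -0.0086  0.041 ]
 [ 0.5469 -0.1296  0.041 ]
 [ 0.4389 -0.131   0.041 ]
 [ 0.4373 -0.0105  0.041 ]]
holes S [[ 0.5416 -0.0077  0.041 ]
 [ 0.5434 -0.1286  0.041 ]
 [ 0.435  -0.13    0.041 ]
 [ 0.4331 -0.0102  0.041 ]]
```

The manual's scale: turns go in shares of 120 degrees. Converting my numbers, 15.6 degrees / 120 = 0.13.

```bash
python3 -m handwheel '{"segments": [[0,0.27,-0.127,0,0,0,0.0667],[0,0.27,-0.127,0,0,0,0.13],[0,0.27,-0.127,0,0,0,0.13],[0,0.27,-0.127,0,0,0,0.13],[0,0.27,-0.127,0,0,0,0.13],[0,0.394,-0.414,0,0,0,0.13],[0,0.394,-0.414,0,0,0,0.13],[0,0.394,-0.414,0,0,0,0.13],[0,0.394,-0.414,0,0,0,0.13],[0,0.394,-0.414,0,0,0,0.13],[0,0.394,-0.414,0,0,0,0.13],[0,0.394,-0.414,0,0,0,0.13],[0,0.394,-0.414,0,0,0,0.13]]}'
python3 - <<'E'
from bench import env
s=env.read_state();print(s["ee_pos"].round(4) if hasattr(s["ee_pos"],"round") else s["ee_pos"],s["tool_rot"],s["joint_pos"])
import cv2
cv2.imwrite("pics/w1.png",env.grab_frame("wrist")["color"][...,::-1])
E
```

```text
time: 1.78
ee_pos: [0.4379, -0.0908, 0.2502]
tool_rot: [[1.0, 0.016, -0.0], [0.016, -1.0, -0.0], [-0.0, 0.0, -1.0]]
force: [0.0, -0.7, 0.3]
opening: 0.0
gripper_force: 0.0
[ 0.4379 -0.0908  0.2502] [[ 9.99874577e-01  1.58370526e-02 -1.34174481e-04]
 [ 1.58370313e-02 -9.99874574e-01 -1.58399489e-04]
 [-1.36666233e-04  1.56254697e-04 -9.99999978e-01]] [-2.01791755e+01  1.36840940e+01  1.13070372e+02 -1.39412813e-02
  5.32496201e+01  6.89217327e+01]
```

View pics/w1.png

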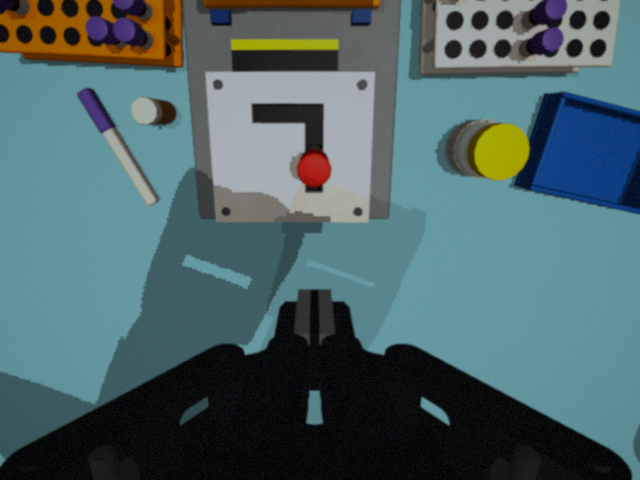

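The wrist view shows the knob at (314,168), straight ahead of the shut fingers (314,300), and clear plate below. Descending behind it.

```bash
python3 -m handwheel '{"segments": [[0,0,0.001,0.06,0,0,0],[0,0,0.001,0.12,0,0,0],[0,0,0.001,0.155,0,0,0],[0,0,0.001,0.171,0,0,0],[0,0,0.001,0.171,0,0,0],[0,0,0.001,0.171,0,0,0]]}'
python3 - <<'E'
from bench import env
import pickle
from h import *
f=env.grab_frame("wrist");m=mask_red(f,(200,60,450,320));ys,xs=np.nonzero(m);print(xs.min(),xs.max(),ys.min(),ys.max())
cv2.imwrite("pics/w2.png",f["color"][...,::-1])
E
```

```text
time: 2.58
ee_pos: [0.4381, -0.0913, 0.0798]
tool_rot: [[1.0, 0.017, 0.001], [0.017, -1.0, -0.0], [0.001, 0.0, -1.0]]
force: [-0.1, 0.3, 0.0]
opening: 0.0
gripper_force: 0.0
271 352 175 273
```

View pics/w2.png

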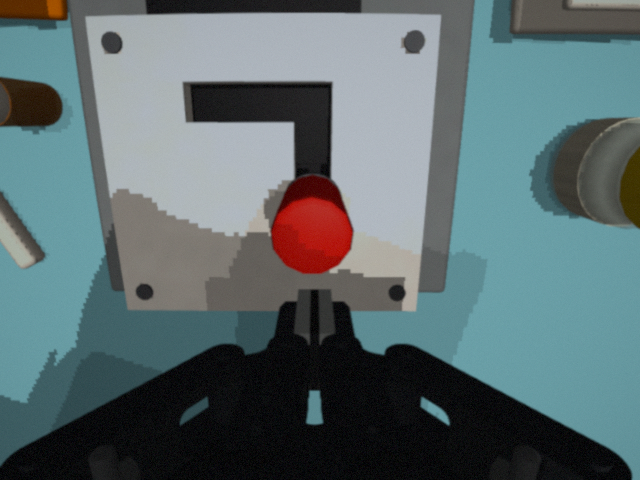

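Knob top at (312,235), centred just ahead of the fingers. Starting the push.

```bash
python3 -m handwheel '{"segments": [[0,0.008,0,0,0,0,0],[0,0.014,0,0,0,0,0],[0,0.018,0,0,0,0,0],[0,0.022,0,0,0,0,0],[0,0.026,0,0,0,0,0],[0,0.03,0,0,0,0,0],[0,0.034,0,0,0,0,0],[0,0.038,0,0,0,0,0],[0,0.042,0,0,0,0,0],[0,0.046,0,0,0,0,0],[0,0.05,0,0,0,0,0]]}'; python3 -m handwheel '{"segments": [[0,0.002,0,0,0,0,0],[0,0.004,0,0,0,0,0]]}'
```

```text
time: 4.0
ee_pos: [0.4881, -0.0898, 0.0793]
tool_rot: [[1.0, 0.017, -0.0], [0.017, -1.0, -0.0], [-0.0, 0.0, -1.0]]
force: [-3.3, 1.2, 1.5]
opening: -0.0001
gripper_force: 1.1
time: 4.25
ee_pos: [0.492, -0.0897, 0.0793]
tool_rot: [[1.0, 0.018, -0.0], [0.018, -1.0, -0.0], [-0.0, 0.0, -1.0]]
force: [-1.9, -0.1, 1.4]
opening: 0.0002
gripper_force: 1.1
```

```bash
python3 -m handwheel '{"segments": [[0,0.001,0,0,0,0,0],[0,0.002,0,0,0,0,0],[0,0.003,0,0,0,0,0]]}'; python3 -m handwheel '{"segments": [[0,0.001,0,0,0,0,0],[0,0.002,0,0,0,0,0]]}'; python3 - <<'E'
from bench import env
from h import *
f=env.grab_frame("top");m=mask_red(f,(335,275,375,335));ys,xs=np.nonzero(m);print(xs.min(),xs.max(),ys.min(),ys.max(),onz(f,[[xs.mean(),ys.mean()]],.09))
f=env.grab_frame("wrist");cv2.imwrite("pics/w3.png",f["color"][...,::-1])
E
```

```text
time: 4.62
ee_pos: [0.4949, -0.0896, 0.0793]
tool_rot: [[1.0, 0.017, -0.0], [0.017, -1.0, -0.0], [-0.0, 0.0, -1.0]]
force: [-2.4, -0.7, 1.0]
opening: 0.0003
gripper_force: 1.0
time: 4.88
ee_pos: [0.497, -0.0896, 0.0793]
tool_rot: [[1.0, 0.018, 0.0], [0.018, -1.0, -0.0], [0.0, 0.0, -1.0]]
force: [-2.7, 0.3, 0.6]
opening: 0.0001
gripper_force: 1.0Traceback (most recent call last):
  File "<stdin>", line 3, in <module>
    return umr_minimum(a, axis, None, out, keepdims, initial, where)
ValueError: zero-size array to reduction operation minimum which has no identity
```

Still sliding (2.7 N), and the arm hides the knob from above. Continuing in 1 mm steps.

```bash
python3 -m handwheel '{"segments": [[0,0.001,0,0,0,0,0]]}'|grep -E 'pos|force: \['; python3 -m handwheel '{"segments": [[0,0.001,0,0,0,0,0]]}'|grep -E 'pos|force: \['; python3 - <<'E'
from bench import env
from h import *
f=env.grab_frame("wrist");cv2.imwrite("pics/w3.png",f["color"][...,::-1])
E
```

```text
ee_pos: [0.4979, -0.0896, 0.0793]
force: [-2.1, -0.4, 0.0]
ee_pos: [0.4983, -0.0895, 0.0792]
force: [-8.0, -1.8, 5.1]
```

View pics/w3.png

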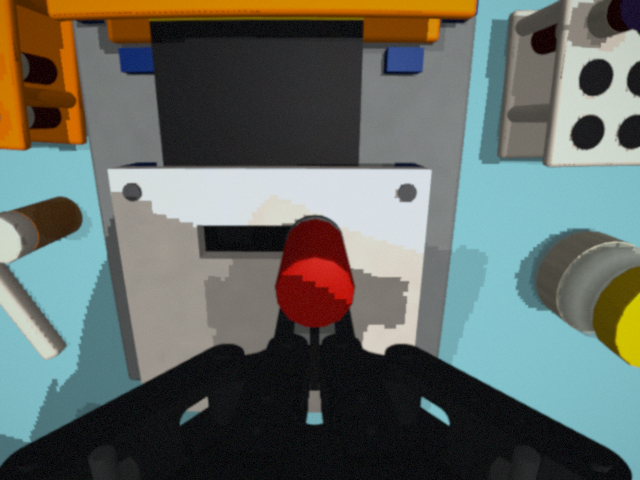

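Force rose to 8 N at x = 0.498, the predicted corner (the tongue lies over the rack foot), so the first leg is done. Backing off, rising, turning a quarter and coming down at the knob's right side.

In the tool's units: -90 degrees / 120 = -0.75.

```bash
python3 -m handwheel '{"segments": [[0,-0.01,0,0,0,0,0],[0,-0.025,0,0,0,0,0],[0,-0.025,0,-0.03,0,0,0],[0,-0.025,0,-0.07,0,0,0],[0,-0.025,0.03,-0.07,0,0,-0.0833],[0,0,0.05,-0.07,0,0,-0.1667],[0,0.022,0.05,-0.07,0,0,-0.25],[0,0.022,0.05,-0.07,0,0,-0.3333],[0,0.022,0.05,-0.07,0,0,-0.4167],[0,0.022,0.05,-0.07,0,0,-0.5],[0,0.022,0.05,-0.07,0,0,-0.5833],[0,0.022,0.05,-0.07,0,0,-0.6667],[0,0.022,0.05,-0.07,0,0,-0.75],[0,0.022,0.05,-0.07,0,0,-0.75],[0,0.022,0.05,-0.07,0,0,-0.75]]}'; python3 - <<'E'
from bench import env
from h import *
f=env.grab_frame("wrist");cv2.imwrite("pics/w4.png",f["color"][...,::-1])
E
```

```text
time: 7.1
ee_pos: [0.5215, -0.1392, 0.1493]
tool_rot: [[-0.014, 1.0, 0.0], [1.0, 0.014, -0.0], [-0.0, 0.0, -1.0]]
force: [0.4, -0.5, 0.5]
opening: -0.0003
gripper_force: 0.0
```

View pics/w4.png

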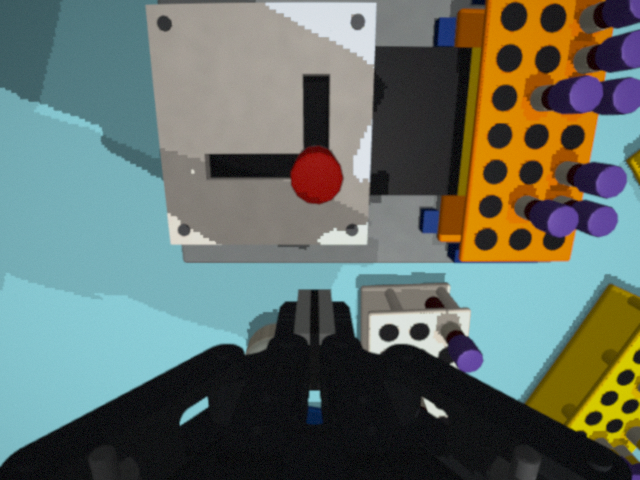

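The wrist view shows the knob (316,175) at the corner with the short leg free beyond it, and the fingers clear of the white rack. Going down and pushing along +y.

```bash
python3 -m handwheel '{"segments": [[0,0,0,0.04,0,0,0],[0,0,0,0.06,0,0,0],[0,0,0,0.07,0,0,0],[0,0,0,0.07,0,0,0],[0,0.01,0,0.07,0,0,0],[0,0.018,0,0.07,0,0,0],[0,0.022,0,0.07,0,0,0],[0,0.026,0,0.07,0,0,0],[0,0.03,0,0.07,0,0,0],[0,0.034,0,0.07,0,0,0]]}'|grep -E 'pos|force: \['; python3 -m handwheel '{"segments": [[0,0.004,0,0,0,0,0],[0,0.008,0,0,0,0,0],[0,0.012,0,0,0,0,0],[0,0.016,0,0,0,0,0],[0,0.02,0,0,0,0,0],[0,0.024,0,0,0,0,0],[0,0.028,0,0,0,0,0],[0,0.031,0,0,0,0,0]]}'|grep -E 'pos|force: \['
```

```text
ee_pos: [0.5213, -0.1052, 0.0794]
force: [0.1, -2.3, 0.3]
ee_pos: [0.5206, -0.0739, 0.0793]
force: [0.6, -1.1, -0.2]
```

```bash
python3 -m handwheel '{"segments": [[0,0.001,0,0,0,0,0],[0,0.002,0,0,0,0,0],[0,0.003,0,0,0,0,0]]}'|grep -E 'pos|force: \['; for i in 1; do :; done; python3 -m handwheel '{"segments": [[0,0.001,0,0,0,0,0]]}'|grep -E 'pos|force: \['; python3 -m handwheel '{"segments": [[0,0.001,0,0,0,0,0]]}'|grep -E 'pos|force: \['
```

```text
ee_pos: [0.5205, -0.0712, 0.0793]
force: [0.0, -2.0, 0.1]
ee_pos: [0.5205, -0.0702, 0.0793]
force: [0.8, -1.3, 0.0]
ee_pos: [0.5205, -0.0692, 0.0793]
force: [0.9, -1.8, -0.1]
```

```bash
python3 -m handwheel '{"segments": [[0,0.001,0,0,0,0,0]]}'|grep -E 'pos|force: \['; python3 -m handwheel '{"segments": [[0,0.001,0,0,0,0,0]]}'|grep -E 'pos|force: \['
```

```text
ee_pos: [0.5205, -0.0681, 0.0793]
force: [0.5, -1.4, 0.9]
ee_pos: [0.5206, -0.0675, 0.0793]
force: [-0.5, -9.6, -0.3]
```

Force rose to 9.6 N at y = -0.0675, which matches the end stop. Backing off and looking.

```bash
python3 -m handwheel '{"segments": [[0,-0.015,0,0,0,0,0],[0,-0.04,0,0,0,0,0],[0,-0.04,0,-0.05,0,0,0],[0,-0.04,0,-0.11,0,0,0],[0,-0.04,0,-0.15,0,0,0],[0,-0.1,0,-0.17,0,0,0],[0,-0.16,0,-0.17,0,0,0],[0,-0.22,0,-0.17,0,0,0],[0,-0.22,0,-0.17,0,0,0],[0,-0.22,0,-0.17,0,0,0]]}'|grep -E 'pos|force: \['; python3 - <<'E'
from bench import env
from h import *
f=env.grab_frame("top");g=env.grab_frame("scene");us=[]
for F,b in((f,(315,270,375,335)),(g,(180,190,275,280))):
    ys,xs=np.nonzero(mask_red(F,b));print(len(xs),xs.mean(),ys.mean())
    us.append([xs.mean(),ys.mean()])
print(tri([f,g],us))
a=cv2.resize(f["color"][200:350,210:410],(800,600),interpolation=2);b=cv2.resize(g["color"][160:360,150:350],(400,400))
cv2.imwrite("pics/fin.png",np.hstack([cv2.resize(a,(400,300)),b[:300]])[...,::-1])
E
```

```text
ee_pos: [0.5238, -0.2873, 0.2489]
force: [-0.7, -0.6, 0.5]
121 333.08264462809916 291.58677685950414
310 240.05806451612904 230.47096774193548
(array([ 0.52207488, -0.04596654,  0.07660159]), [np.float64(0.0007728350133095529), np.float64(0.0007728350133094874)])
```

View pics/fin.png

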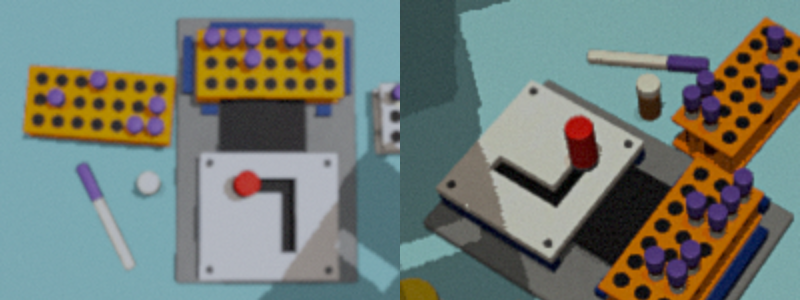

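The knob (top view in the crop, 246,184) stands at the end of the short leg. The measured position (0.522, -0.046) matches slot_end, and the racks and other things haven't moved.

```bash
python3 -c "
from bench import env
print(env.hand_in())"
```

```text
the job is handed in; nothing more can be done
None
```

The orange rack is locked: the knob was pushed to the corner and then to the end stop of the short leg, where it was left. The job is handed in, but no verdict was shown.

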